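Feed a pulling tab and hold the caught hatch open

TASK

Feed the next dent-pulling tab on the dispenser: swing its feed lever all the way to its stop and let it go so that it springs back. Then, before touching the slide catch, tug the sliding hatch to learn whether it is caught; if it is caught, push the slide catch behind it across to the other end of its track. Pull the hatch fully open against its spring and finish while still holding it open, so that the tabs can be taken out; leave the loose things around it where they are.

Things in the scene. Friction and masses are not known exactly. Their poses are not given: they have to be found in the camera images.
- dispenser: The pull-tab dispenser, a grey steel box fixed to the bench: 210 deep (its x, from -100 to +110), 310 wide (its y, from -150 to +160), flat deck on top 70 above the bench. Origin on the bench surface; its x axis points from its front (robot side) to its back, y to its left, z up. It may stand turned by up to 0.3 rad. On the deck: feed lever at the left, sliding hatch at the right, slide catch behind the hatch.
- lever_pivot (a point): Point on the feed lever's upright hinge axis, at the height of the middle of its knob (108 above the bench); at dispenser x = 0, y = +85.
- lever_knob (a point): Middle of the upright black knob (16 across, rising from 86 to 123 above the bench, middle at 108) at the end of the steel feed lever, 70 from the pivot. The lever's flat arm below it has its top at 85 above the bench. At rest the knob lies straight in front of the pivot (dispenser -x).
- lever (a joint): Feed lever angle, rad: 0 at rest, 1.0 at its stop. It turns clockwise seen from above, so the knob swings from the front to the dispenser's left (+y). A spring always drives it back to 0: about 1.5 N at the knob at rest and 5 N at the stop.
- hatch_grip (a point): Grip point of the hatch's upright aluminium fin: 10 thick (along dispenser x), 40 wide (along y), top at 113 and foot at 76 above the bench; the point is mid-width at 100 above the bench. With the hatch shut it is at dispenser x = +25, y = -70. The hatch plate (75 x 90, top 76 above the bench) runs between two low rails (tops 79 above the bench).
- hatch (a joint): How far the hatch is slid open, m: 0 shut, 0.045 against its open stop. It slides straight along dispenser -x (towards the front) and a spring always pulls it shut: about 1.6 N when shut, 5.2 N fully open. If it is caught it gives only 5 mm and then stops dead; if not it runs freely to 0.045. Whether it is caught does not show from outside.
- catch_grip (a point): Grip point of the slide catch's upright square steel stud: 12 x 12, top at 110 above the bench, on a foot plate whose top is 76 above the bench; the point is on its axis at 98 above the bench. At the left end of its track it is at dispenser x = +85, y = -58.
- catch (a joint): Travel of the slide catch, m: 0 at the left end of its track (it starts within 2 mm of it), 0.024 at the right end. It slides along dispenser -y, rubs with about 1.5 N and stays where left. If the hatch is caught at the start, the catch pushed fully right frees it; if it is not caught, doing so usually locks it. Let the hatch slide shut before moving the catch, or its bolt jams.
- pull_tab: Bystander, to be left alone: loose black mushroom-shaped pulling tab, 28 tall, 24 across, standing on the dispenser's deck behind the lever (mm). Origin under its middle.
- collar: Bystander, to be left alone: black rubber ring, 28 across, 12 high, lying on the dispenser's deck between lever and hatch (mm). Origin under its middle.
- hammer: Bystander, to be left alone: small hammer with a 270 wooden handle, lying on the bench left of the dispenser (mm).
- wedge: Bystander, to be left alone: black plastic wedge, 100 x 35 x 16, on the bench right of the dispenser (mm). Origin under its middle.
- tab_jar: Bystander, to be left alone: clear jar with a grey cap, 64 across, 90 tall, on the bench to the right (mm). Origin under its middle.
- punch: Bystander, to be left alone: aluminium knock-down punch standing upright, 28 across, 95 tall, behind the dispenser (mm). Origin under its middle.
- wrench: Bystander, to be left alone: 170 wrench lying on the bench near right (mm).

How it is judged:
On the way, in this order (a step that is already met when the one before it is completed fails the run):
1. the feed lever is swung to its stop (value of joint lever above 0.92 rad), for 0.05 s.
2. the feed lever is let go and has sprung back (value of joint lever below 0.08 rad and contact force between the fingers and lever below 0.05 N), for 0.1 s.
3. the hatch is tugged (at least 3 mm) with the catch still where it started (value of joint hatch above 0.003 m and value of joint catch below 0.006 m), for 0.05 s.
4. the hatch is pulled open (value of joint hatch above 0.038 m), for 0.3 s.
At the end, for the whole second after the job is handed in: The feed lever is back at rest (below 0.08 rad) and the fingers hold the hatch at least 38 mm open (of 45 mm) and still, bearing on it with more than 1 N (value of joint hatch above 0.038 m and contact force between the fingers and hatch above 1 N and velocity of joint hatch between -0.02 and 0.02 m/s and value of joint lever below 0.08 rad); the arm keeps its last pose, push and grip.
It fails at once if a loose bystander is displaced by more than 30 mm (distance of any of pull_tab, collar, hammer, wedge, tab_jar, punch, wrench from where it was at the start of the episode above 0.03 m).
It also fails if it takes over 64 s, if anything falls off the work surface, if the arm or the gripper's body presses on something with over 40 N, if the wrist force passes 120 N, or if a joint passes its speed limit or range.

ROBOT

A 6-joint arm with a two-finger parallel gripper is mounted at the origin on the work surface. World frame = base frame: x ahead of the robot, y to its left, z up, the work surface at z = 0. Lengths are in m, angles in rad, forces in N, time in s.
With the tool pointing down it reaches from about 0.275 to 1 m from the base axis. Payload 8.4 kg.
Tool frame: the origin (TCP) lies at the very end of the fingers, on their centre line; the grasp point (between the pads) lies 19 mm behind it (manip.grip_depth is the distance from the TCP to the grasp point, in m); z points along the fingers, y is the direction in which the jaws open and shut (so a half turn about z gives the same grasp; the last joint's range is limited). The gripper opens to 85 mm and grips with 20 to 120 N. Pads are 22 mm wide; open, the fingers measure 114 mm over their backs; the gripper's body (76 mm by 85 mm) begins 54 mm behind the grasp point. The pads swing forward as they close: fully open they stand 13 mm farther back than shut.
Start: joints at [1.278, 0.353, 1.633, -0, 1.155, -0.002], TCP at [0.179, 0.599, 0.196] pointing down, gripper open.
Joint ranges: [-2.63, 2.63], [-0.92, 2.1], [0.06, 2.66], [-1.3, 4.44], [0, 2.69], [-3.02, 3.02]. Speed limits (rad/s): [2.22, 2.22, 2.79, 3.14, 3.14, 3.14].

INTERFACE

Orientations are given as a unit quaternion [x, y, z, w].
In Python, from station import manip, imaging gives the robot as it stands.
- The arm moves only by the shell command python3 -m jog 'ROWS' [FORCE]. ROWS is JSON, a list that holds one entry, the list of rows, each a list of 5 numbers: the shift along the tool's x, y, z in m, then the turn about the tool's z in degrees, then the closure, from -1 (fully open) to 1 (shut). In form: [[[dx, dy, dz, roll, grip], ...]]. A call has 1 to 10 rows; each row shifts and turns the commanded pose from where the row before left it, along the tool's axes as they then stand; what a row does not reach is not made up. A row lasts 1/10 s, in which the tool goes at most 50 mm and 8.59 degrees, less where a joint would pass 70% of its speed; a pose out of reach is approached as far as the arm can. A call with a gripper value outside its range is refused whole. The fingers move at their own pace and stop on an object; FORCE is the grip in N (left out, the last holds). Time passes only in rows, so rows that do not move let the fingers close. It gives the time, the measured TCP pose, the force and the opening at its end, in the units of the state.
- manip.read_state(): the state, without advancing time (a new reading comes with each control period).
- imaging.camera(name): name is "side" or "top" or "wrist"; returns the picture (384x512x3 uint8, red, green, blue); there is no depth.
- imaging.camera_model(name): a dict with "intrinsics" (3x3 intrinsics, pixels), "k1" (the pictures are not rectified: a ray, as slopes to the right and down, at radius r is drawn at 1 + k1 r^2 times it, then the intrinsics apply), "view" (4x4, takes a point from world to camera coordinates); the wrist camera has in their place "hand_eye" (4x4, takes a point from camera to tool coordinates, whose origin is the TCP and whose axes are the flange's). Camera axes: x right, y down, z forward; pixel columns grow to the right and rows downward; lengths in m; the calibration is good to about 2 mm. A picture is of the moment at which its call begins: read the wrist's pose just before it. camera_model takes no time and is no camera call.
- manip.job_done(): hands the job in, once; it reports no verdict.
The state is a dict: "t": time; "joint_pos": joint angles; "joint_velocities": joint speeds; "tau": joint torques, N m; "position": TCP position; "tool_rot": TCP orientation; "contact_force": force on the tool from outside, world axes, zero at the start; "moment": the same for the moment, N m; "width": finger opening in m.
Only numpy, scipy, OpenCV 4.12 (cv2) and the standard library are available. Lean on these libraries where they do the work, as an engineer would, in place of code of your own. Each camera call takes 0.05 s, during which the arm holds its last target.

## Working session

There is one attempt and no reset: what is moved stays moved. The work goes in short steps, Python scripts to look and compute and a shell command to move; the robot and the scene stay as the last step left them, time stands still between calls to the robot, and variables do not carry over. Pictures are saved under pics/ and viewed, and the job is handed in when it is done.

```bash
ls; mkdir -p pics; python3 - <<'E'
from station import manip, imaging
import cv2
print(manip.read_state())
for n in ("top","side"):
    cv2.imwrite(f"pics/{n}0.png",imaging.camera(n)[:,:,::-1]); m=imaging.camera_model(n); print(n,m)
print(imaging.camera_model("wrist"))
E
```

```text
pics
{'t': 0.0, 'joint_pos': array([ 1.27761314e+00,  3.53629285e-01,  1.63413922e+00,  2.44952955e-06,
        1.15521013e+00, -2.40639683e-03]), 'joint_velocities': array([-0.00079858, -0.00111785,  0.00015089, -0.00018194,  0.00144154,
       -0.00097199]), 'tau': array([-1.70347088e-03, -6.05282950e+01, -3.42071915e+01, -1.51224622e-04,
        9.78977914e-03, -2.31212545e-05]), 'position': array([0.17903495, 0.59825446, 0.19507133]), 'tool_rot': array([ 1.44877191e-01,  9.89449402e-01, -6.85270132e-04, -1.03155797e-04]), 'contact_force': array([ 0.56941623, -0.10131664,  0.40001231]), 'moment': array([-0.04598406, -0.06589731, -0.01477587]), 'width': 0.08544378512649975}
top {'intrinsics': array([[441.12305214,   0.        , 262.89243599],
       [  0.        , 441.12305214, 191.38151378],
       [  0.        ,   0.        ,   1.        ]]), 'k1': -0.1102132689945044, 'view': array([[-0.00545023, -0.99989544, -0.01339421, -0.03307107],
       [-0.98924118,  0.00734938, -0.14610909,  0.5342366 ],
       [ 0.14619225,  0.01245377, -0.98917781,  1.32094217],
       [ 0.        ,  0
[... 349 characters left out ...]
.77371882,  0.11857483],
       [ 0.13442068,  0.7622762 , -0.63313986,  1.22810929],
       [ 0.        ,  0.        ,  0.        ,  1.        ]])}
{'intrinsics': array([[278.99237678,   0.        , 256.86302795],
       [  0.        , 278.99237678, 189.81046814],
       [  0.        ,   0.        ,   1.        ]]), 'k1': -0.02679595004984567, 'hand_eye': array([[-7.18494759e-04, -9.51365951e-01, -3.08062187e-01,
         7.94760999e-02],
       [ 9.99999697e-01, -7.75845953e-04,  6.36848076e-05,
        -1.11168071e-03],
       [-2.99596359e-04, -3.08062048e-01,  9.51366220e-01,
        -1.77898558e-01],
       [ 0.00000000e+00,  0.00000000e+00,  0.00000000e+00,
         1.00000000e+00]])}
```

View pics/top0.png

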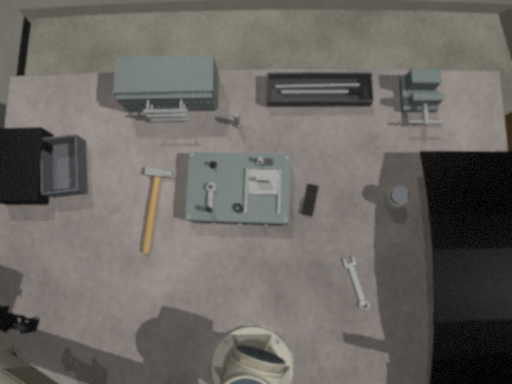

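View pics/side0.png

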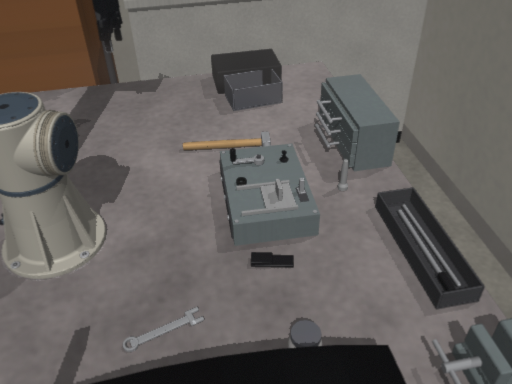

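The top view shows the dispenser at about (188–290, 152–223). The lever knob is near (210,208), the fin near (258,181), and the catch stud near (260,160). I'll zoom in on these.

```bash
cat > h.py <<'E'
from station import manip, imaging
import cv2, numpy as np
from scipy.spatial.transform import Rotation as R
def view(n,st=None):
    m=imaging.camera_model(n)
    if 'view' in m: return m, np.array(m['view'])
    st=st or manip.read_state()
    T=np.eye(4);T[:3,:3]=R.from_quat(st['tool_rot']).as_matrix();T[:3,3]=st['position']
    return m, np.linalg.inv(T@m['hand_eye'])
def proj(n,P,st=None):
    m,V=view(n,st);P=np.atleast_2d(P)
    c=P@V[:3,:3].T+V[:3,3]
    d=np.array([m['k1'],0,0,0,0]); 
    return cv2.projectPoints(c,np.zeros(3),np.zeros(3),m['intrinsics'],d)[0][:,0]
def ray(n,px,z,st=None):
    m,V=view(n,st);px=np.array(px,float).reshape(-1,1,2)
    s=cv2.undistortPoints(px,m['intrinsics'],np.array([m['k1'],0,0,0,0]))[:,0]
    d=np.c_[s,np.ones(len(s))]@V[:3,:3]; o=-V[:3,:3].T@V[:3,3]
    return o+d*((z-o[2])/d[:,2])[:,None]
E
python3 - <<'E'
import cv2
a=cv2.imread('pics/top0.png')[140:240,170:310]; cv2.imwrite('pics/top0z.png',cv2.resize(a,None,fx=5.5,fy=5.5,interpolation=cv2.INTER_CUBIC))
a=cv2.imread('pics/side0.png')[130:250,210:330]; cv2.imwrite('pics/side0z.png',cv2.resize(a,None,fx=5,fy=5,interpolation=cv2.INTER_CUBIC))
E
```

```text
(no output)
```

View pics/top0z.png

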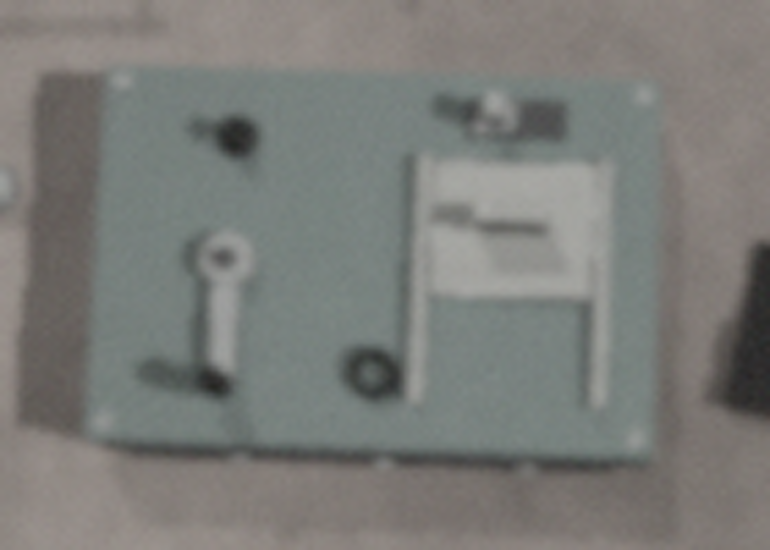

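View pics/side0z.png

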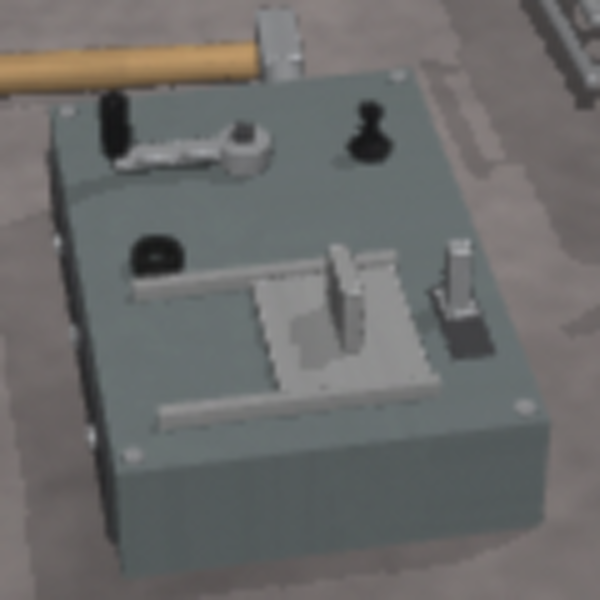

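The zooms show the deck corners, lever pivot, knob, fin and stud clearly, so I'll fit the dispenser pose from both views.

```bash
cat >> h.py <<'E'
def D2W(p,pose):
    p=np.atleast_2d(np.array(p,float));c,s=np.cos(pose[2]),np.sin(pose[2])
    return np.c_[pose[0]+c*p[:,0]-s*p[:,1],pose[1]+s*p[:,0]+c*p[:,1],p[:,2]]
E
python3 - <<'E'
from h import *
from scipy.optimize import least_squares
P=np.array([[-.1,.16,.07],[.11,.16,.07],[.11,-.15,.07],[-.1,-.15,.07]])
t=(np.array([[88,437],[106,69],[662,84],[655,458]])+.5)/5.5-.5+[170,140]
s=(np.array([[52,106],[412,68],[550,422],[112,470]])+.5)/5-.5+[210,130]
for w in ([1,1],[1,0],[0,1]):
    f=lambda q:np.r_[w[0]*(proj('top',D2W(P,q))-t).ravel(),w[1]*(proj('side',D2W(P,q))-s).ravel()]
    r=least_squares(f,[.5,0,0]); print(w,r.x,f(r.x).round(1))
    if w==[1,1]: q=r.x
np.save('q.npy',q)
for nm,p in dict(piv=[0,.085,.108],knob=[-.07,.085,.108],hatch=[.025,-.07,.1],fintop=[.025,-.07,.113],catch=[.085,-.058,.11]).items():
    W=D2W(p,q)[0]; print(nm,W.round(4),((proj('top',W)[0]-[170,140])*5.5).round(),((proj('side',W)[0]-[210,130])*5).round())
E
```

```text
[1, 1] [ 0.53882901  0.03300765 -0.04184057] [-0.5  0.5  0.5 -0.8  0.5 -0.3 -0.2  0.5 -0.7 -0.4  0.1 -0.4 -0.  -0.3
  0.4  0.5]
[1, 0] [ 0.53878585  0.03322503 -0.03704421] [-0.4  0.8  0.3 -0.5  0.2 -0.6 -0.1  0.2 -0.  -0.  -0.  -0.   0.  -0.
  0.   0. ]
[0, 1] [ 0.53889757  0.03260921 -0.04627296] [-0.   0.   0.  -0.   0.  -0.  -0.   0.  -0.4 -0.4  0.4 -0.2 -0.2 -0.1
  0.1  0.5]
piv [0.5424 0.1179 0.108 ] [220. 250.] [241. 102.]
knob [0.4724 0.1209 0.108 ] [213. 381.] [112. 116.]
hatch [ 0.5609 -0.038   0.1   ] [512. 217.] [342. 286.]
fintop [ 0.5609 -0.038   0.113 ] [512. 212.] [342. 265.]
catch [ 0.6213 -0.0285  0.11  ] [493. 103.] [457. 242.]
```

```bash
cat >> h.py <<'E'
def delta(W,st=None):
    st=st or manip.read_state()
    return R.from_quat(st['tool_rot']).inv().apply(np.array(W)-st['position'])
def yaw(st=None):
    st=st or manip.read_state(); y=R.from_quat(st['tool_rot']).as_matrix()[:,1]; return np.degrees(np.arctan2(y[1],y[0]))
E
python3 -m jog '[[[0,0,0,8.4,-1],[0,0,0,8.4,-1],[0,0,0,8.4,-1],[0,0,0,8.4,-1],[0,0,0,8.4,-1],[0,0,0,8.4,-1],[0,0,0,8.4,-1],[0,0,0,8.4,-1],[0,0,0,8.4,-1],[0,0,0,0,-1]]]'
python3 -c "
from h import *
print(yaw(),manip.read_state()['joint_pos'],delta([.505,.04,.195]))"
```

```text
t: 1.1
position: [0.1791, 0.5985, 0.1954]
tool_rot: [0.722, 0.692, -0.0, 0.0]
contact_force: [0.4, -0.3, 0.0]
width: 0.0855
-2.388403479067355 [1.27758232e+00 3.53394653e-01 1.63381438e+00 1.38224627e-05
 1.15520351e+00 1.31926215e+00] [-0.54440489  0.34887402  0.000712  ]
```

```bash
python3 -m jog '[[[-0.038,0.0255,0,0,-1],[-0.038,0.0255,0,0,-1],[-0.038,0.0255,0,0,-1],[-0.038,0.0255,0,0,-1],[-0.038,0.0255,0,0,-1],[-0.038,0.0255,0,0,-1],[-0.038,0.0255,0,0,-1],[-0.038,0.0255,0,0,-1],[-0.038,0.0255,0,0,-1],[-0.038,0.0255,0,0,-1]]]'
python3 -c "
from h import *
print(yaw(),delta([.472,.121,.195]))"
```

```text
t: 2.1
position: [0.4196, 0.2073, 0.1959]
tool_rot: [0.719, 0.695, 0.0, 0.0]
contact_force: [1.0, 0.6, -0.4]
width: 0.0851
-1.9644333865329446 [-0.08443289  0.05531805  0.00088502]
```

```bash
python3 -m jog '[[[-0.02,0.013,0,0,-1],[-0.03,0.02,0,0,-1],[-0.03,0.02,0,0,-1],[0,0,0,0,-1],[0,0,0,0,-1]]]'
python3 - <<'E'
from h import *
q=np.load('q.npy')
st=manip.read_state(); im=imaging.camera('wrist')[:,:,::-1].copy()
print(yaw(st),st['position'],delta([.4724,.1209,.09],st))
for p in ([-.07,.085,.123],[0,.085,.085],[.025,-.05,.113],[.025,-.09,.113],[.085,-.058,.11],[-.1,.16,.07],[.11,.16,.07],[.11,-.15,.07],[-.1,-.15,.07]):
    u=proj('wrist',D2W(p,q),st)[0]; print(p,u.round(1)); cv2.drawMarker(im,tuple(int(round(v)) for v in u),(0,0,255),0,8)
cv2.imwrite('pics/w1.png',cv2.resize(im,None,fx=1.5,fy=1.5))
E
```

```text
t: 2.6
position: [0.4688, 0.1264, 0.1956]
tool_rot: [0.72, 0.693, -0.0, -0.0]
contact_force: [-0.8, -0.3, -0.2]
width: 0.0855
-2.1871433884062106 [0.46880042 0.1264156  0.19559364] [-0.00538489  0.00386954  0.10559084]
[-0.07, 0.085, 0.123] [261.8 192.2]
[0, 0.085, 0.085] [326.2 181.3]
[0.025, -0.05, 0.113] [344.2 302.3]
[0.025, -0.09, 0.113] [340.6 329.9]
[0.085, -0.058, 0.11] [394.  305.8]
[-0.1, 0.16, 0.07] [232.9 108.2]
[0.11, 0.16, 0.07] [431.6 109.6]
[0.11, -0.15, 0.07] [387.7 339.2]
[-0.1, -0.15, 0.07] [238.3 339.7]
```

View pics/w1.png

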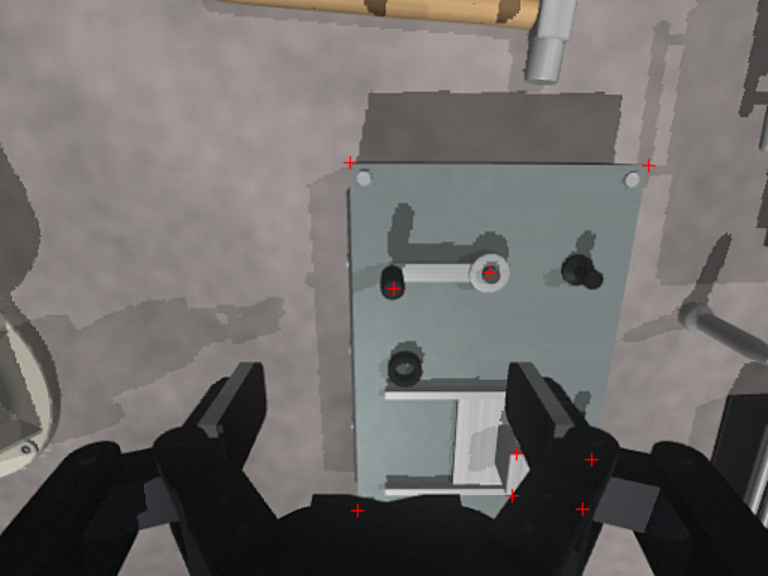

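The wrist picture backs up the fit. The markers land on the knob top (393,288), the pivot (489,272) and the left deck corners. I'll half close the gripper and come down over the knob.

```bash
python3 -m jog '[[[-0.0054,0.0039,0,0.2,0],[0,0,0,0,0],[0,0,0.03,0,0],[0,0,0.03,0,0],[0,0,0,0,0],[0,0,0,0,0]]]' 40
python3 - <<'E'
from h import *
st=manip.read_state(); im=imaging.camera('wrist')[:,:,::-1].copy()
print(yaw(st),st['position'],delta([.4724,.1209,.092],st))
cv2.imwrite('pics/w2.png',cv2.resize(im,None,fx=1.5,fy=1.5))
E
```

```text
t: 3.25
position: [0.4722, 0.1218, 0.1361]
tool_rot: [0.722, 0.692, -0.0, -0.0]
contact_force: [-0.0, -0.8, 1.5]
width: 0.0426
-2.4024248927683667 [0.47219636 0.12175735 0.13605989] [-0.000835    0.00028507  0.04405986]
```

View pics/w2.png

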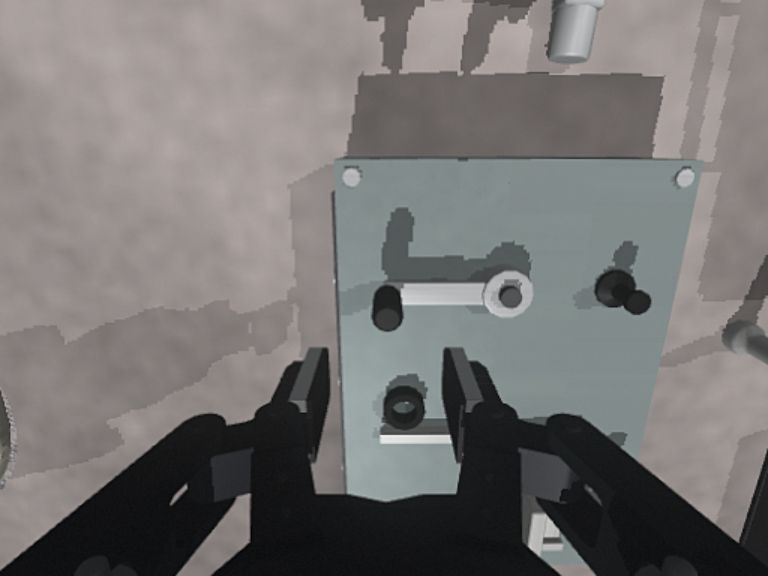

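```bash
python3 - <<'E'
from h import *
q=np.load('q.npy');st=manip.read_state();p=st['position']
Rm=R.from_quat(st['tool_rot']).as_matrix()
print('tcp',proj('wrist',p,st)*1.5, 'edge+x pads', [(proj('wrist',p+Rm@np.array([.011,s,0]),st)*1.5).round() for s in(-.021,.021)])
print('pads 5mm back',[(proj('wrist',p+Rm@np.array([.011,s,-.006]),st)*1.5).round() for s in(-.021,.021)])
print('knobtop',proj('wrist',D2W([-.07,.085,.123],q),st)*1.5,'piv',proj('wrist',D2W([0,.085,.09],q),st)*1.5)
E
```

```text
tcp [[386.95492423 326.91198404]] edge+x pads [array([[341., 305.]]), array([[433., 305.]])]
pads 5mm back [array([[339., 309.]]), array([[435., 309.]])]
knobtop [[385.73016429 317.54419192]] piv [[508.34139011 295.21110274]]
```

The wrist view shows the finger tips at row ~350, but a TCP at the finger ends should put them near row 305. I'll check their true height from the side camera.

```bash
python3 - <<'E'
from h import *
st=manip.read_state();p=st['position'];Rm=R.from_quat(st['tool_rot']).as_matrix()
for n in('side','top'):
    im=imaging.camera(n)[:,:,::-1].copy()
    c=proj(n,p)[0]; print(n,c,[proj(n,p+Rm@np.array([0,0,z]))[0].round(1) for z in(-.02,-.04)])
    x0,y0=int(c[0])-60,int(c[1])-60
    z=cv2.resize(im[y0:y0+100,x0:x0+120],None,fx=5,fy=5,interpolation=cv2.INTER_CUBIC)
    for zz in(0,-.02,-.04):
        for s in(-.021,.021):
            u=(proj(n,p+Rm@np.array([0,s,zz]))[0]-[x0,y0])*5;cv2.drawMarker(z,(int(u[0]),int(u[1])),(0,0,255),0,10)
    cv2.imwrite(f'pics/{n}2.png',z)
E
```

```text
side [232.01478699 143.86291438] [array([231.6, 137.5]), array([231.3, 130.9])]
top [207.05088197 207.92193234] [array([206.1, 207.2]), array([205. , 206.4])]
```

View pics/side2.png

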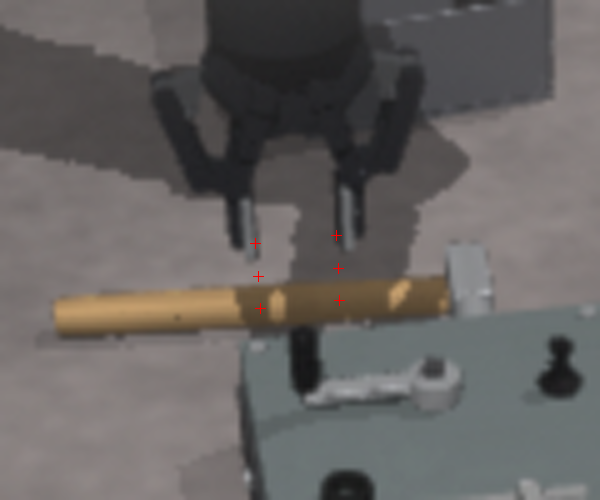

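The side view puts the tips at zoomed (245,253) and (345,248), about 35 mm above the reported TCP markers at row ~305. I'll shut the gripper here, above the knob, to see where the tips end up.

```bash
python3 -m jog '[[[0,0,-0.02,0,1],[0,0,0,0,1],[0,0,0,0,1],[0,0,0,0,1],[0,0,0,0,1]]]' 
cat > look.py <<'E'
from h import *
import sys
tag=sys.argv[1]
st=manip.read_state();p=st['position'];Rm=R.from_quat(st['tool_rot']).as_matrix()
ims=[]
for n in('side','wrist'):
    im=imaging.camera(n)[:,:,::-1].copy()
    if n=='side':
        c=proj(n,p)[0];x0,y0,f=int(c[0])-60,int(c[1])-70,5
        z=cv2.resize(im[y0:y0+112,x0:x0+104],None,fx=f,fy=f,interpolation=cv2.INTER_CUBIC)
    else: x0,y0,f=120,60,2; z=cv2.resize(im[60:340,120:400],None,fx=2,fy=2,interpolation=cv2.INTER_CUBIC)
    for zz in(0,-.02,-.04):
        for s in((-st['width']/2,st['width']/2)):
            u=(proj(n,p+Rm@np.array([0,s,zz]),st)[0]-[x0,y0])*f;cv2.drawMarker(z,(int(u[0]),int(u[1])),(0,0,255),0,10)
    cv2.imwrite(f'pics/{n}{tag}.png',z); ims.append(z)
h=min(i.shape[0] for i in ims); o=np.hstack([i[:h] for i in ims]); cv2.imwrite(f'pics/both{tag}.png',cv2.resize(o,None,fx=min(1,800/o.shape[1]),fy=min(1,800/o.shape[1])))
print(yaw(st),p.round(4),st['width'],st['contact_force'].round(1),st['t'])
E
python3 look.py 3
```

```text
t: 3.9
position: [0.4722, 0.1213, 0.1554]
tool_rot: [0.722, 0.692, -0.0, -0.0]
contact_force: [0.5, -0.1, 0.1]
width: 0.0003
-2.461195197670436 [0.4722 0.1213 0.1554] 0.00033488267121636493 [ 0.5 -0.1  0.1] 3.9
```

View pics/both3.png

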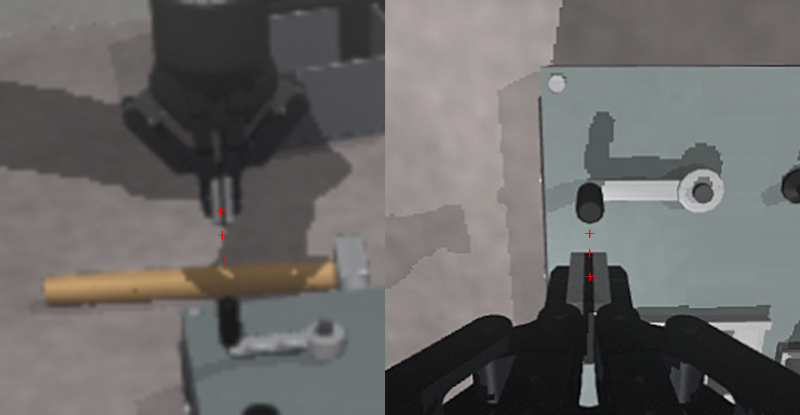

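```bash
python3 -c "
from station import manip; print(manip.grip_depth,[a for a in dir(manip) if a[0]!='_'])"
python3 -m jog '[[[-0.032,0,0,0,1],[0,0,0.03,0,1],[0,0,0.03,0,1],[0,0,0.018,0,1],[0,0,0,0,1],[0,0,0,0,1]]]'; python3 look.py 4
```

```text
0.0187 ['PlanningError', 'grip_depth', 'job_done', 'read_state']
t: 4.6
position: [0.4711, 0.0895, 0.0778]
tool_rot: [0.722, 0.692, -0.0, -0.0]
contact_force: [0.3, -0.2, 0.2]
width: 0.0003
-2.4607017558701365 [0.4711 0.0895 0.0778] 0.00029765676500508373 [ 0.3 -0.2  0.2] 4.6
```

View pics/both4.png

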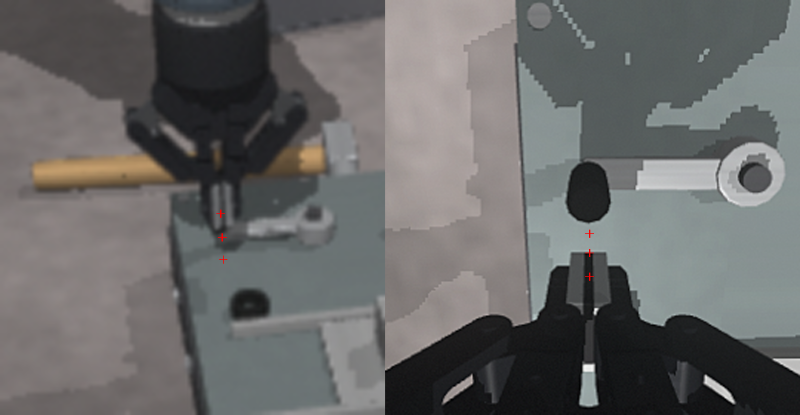

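The tip still looks about 30 mm above the TCP mark (side view, tip near (222,235), TCP at (223,260)). I'll settle it by touching the bare deck, whose top is at 70 mm.

```bash
python3 -m jog '[[[0,0,0.005,0,1],[0,0,0.005,0,1],[0,0,0,0,1]]]';python3 -m jog '[[[0,0,0.005,0,1],[0,0,0.005,0,1],[0,0,0,0,1]]]';python3 -m jog '[[[0,0,0.004,0,1],[0,0,0,0,1]]]'
```

```text
t: 5.0
position: [0.4708, 0.0894, 0.0674]
tool_rot: [0.722, 0.692, -0.0, -0.0]
contact_force: [-0.4, 0.6, 0.6]
width: 0.0001
t: 5.3
position: [0.4706, 0.0893, 0.057]
tool_rot: [0.722, 0.692, -0.001, -0.0]
contact_force: [0.1, 0.3, 0.1]
width: 0.0001
t: 5.5
position: [0.4709, 0.0894, 0.0533]
tool_rot: [0.722, 0.692, -0.0, -0.0]
contact_force: [0.3, 0.5, 0.7]
width: 0.0002
```

```bash
for i in 1 ; do python3 -m jog '[[[0,0,0.003,0,1],[0,0,0,0,1]]]'; python3 -m jog '[[[0,0,0.003,0,1],[0,0,0,0,1]]]'; python3 -m jog '[[[0,0,0.002,0,1],[0,0,0,0,1]]]'; done | grep -E 'pos|force'
```

```text
position: [0.471, 0.0894, 0.0505]
contact_force: [-0.7, 0.7, 0.5]
position: [0.4709, 0.0894, 0.0475]
contact_force: [-0.4, 0.1, 0.2]
position: [0.471, 0.0894, 0.0456]
contact_force: [-0.7, 0.4, -1.2]
```

```bash
python3 -m jog '[[[0,0,0.002,0,1],[0,0,0,0,1]]]' | grep -E 'pos|force'; python3 -m jog '[[[0,0,0.002,0,1],[0,0,0,0,1]]]'| grep -E 'pos|force'; python3 look.py 5
```

```text
position: [0.471, 0.0894, 0.0436]
contact_force: [0.7, -0.0, 0.1]
position: [0.471, 0.0894, 0.0416]
contact_force: [-0.2, -0.4, 0.1]
-2.463075903128023 [0.471  0.0894 0.0416] -0.00021980927205851586 [-0.2 -0.4  0.1] 6.5
```

View pics/both5.png

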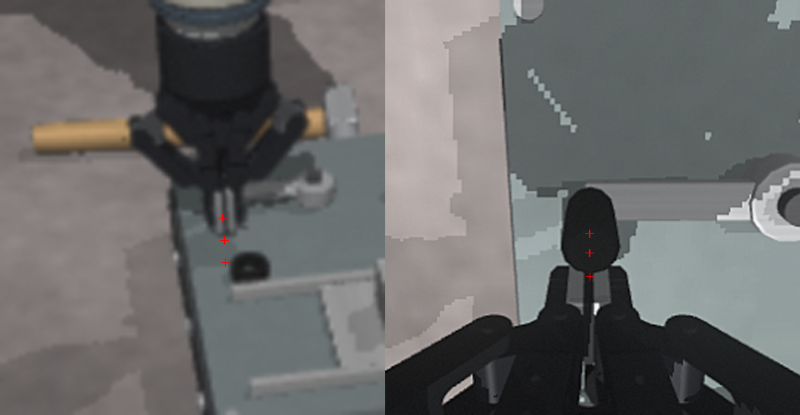

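```bash
python3 -m jog '[[[0,0,0.002,0,1],[0,0,0,0,1]]]' | grep -E 'pos|force'; python3 -m jog '[[[0,0,0.002,0,1],[0,0,0,0,1]]]'| grep -E 'pos|force'; python3 -m jog '[[[0,0,0.002,0,1],[0,0,0,0,1]]]'| grep -E 'pos|force'
```

```text
position: [0.471, 0.0894, 0.0396]
contact_force: [-0.2, 0.0, 0.3]
position: [0.4709, 0.0894, 0.0376]
contact_force: [0.9, -0.2, 0.8]
position: [0.471, 0.0894, 0.0356]
contact_force: [0.8, -0.1, -0.0]
```

```bash
python3 -m jog '[[[0,0,0.001,0,1],[0,0,0,0,1]]]' | grep -E 'pos|force'; python3 -m jog '[[[0,0,0.001,0,1],[0,0,0,0,1]]]'| grep -E 'pos|force'
```

```text
position: [0.4711, 0.0895, 0.0347]
contact_force: [0.5, -1.4, -0.7]
position: [0.4712, 0.0895, 0.0345]
contact_force: [-3.8, -0.5, 12.4]
```

The fingers touched the deck at a TCP reading of 34.5 mm, so the real tips sit 35.5 mm behind the reported TCP. I'll use that offset from here. First I'll back up and check for a sideways offset too.

```bash
python3 -m jog '[[[0,0,-0.03,0,1],[0,0,-0.035,0,0],[0,0,0,0,0],[0,0,0,0,0],[0,0,0,0,0]]]'
python3 - <<'E'
from h import *
q=np.load('q.npy');st=manip.read_state();p=st['position'];Rm=R.from_quat(st['tool_rot']).as_matrix()
for z in(-.03,-.0355,-.04): print([((proj('wrist',p+Rm@np.array([x,0,z]),st)[0]-[120,60])*2*.714).round() for x in(.011,0,-.011)])
print(delta(np.r_[D2W([-.07,.085,0],q)[0][:2],.0565],st))
E
```

```text
t: 8.1
position: [0.4705, 0.0893, 0.0981]
tool_rot: [0.722, 0.692, -0.0, -0.0]
contact_force: [-0.3, -0.4, 0.1]
width: 0.0428
[array([197., 230.]), array([197., 255.]), array([197., 278.])]
[array([197., 236.]), array([197., 261.]), array([197., 285.])]
[array([197., 241.]), array([197., 267.]), array([197., 291.])]
[0.03159912 0.00067744 0.04156341]
```

```bash
python3 -m jog '[[[0,0,0,0,1],[0,0,0,0,1],[0,0,0,0,1],[0,0,0,0,1]]]'|tail -1; python3 - <<'E'
from h import *
st=manip.read_state();p=st['position'];Rm=R.from_quat(st['tool_rot']).as_matrix()
for n in('side','wrist'):
    im=imaging.camera(n)[:,:,::-1].copy()
    x0,y0=(proj(n,p+Rm@[0,0,-.045],st)[0]).astype(int)-25
    f=10 if n=='wrist' else 12
    z=cv2.resize(im[y0:y0+50,x0:x0+50],None,fx=f,fy=f,interpolation=cv2.INTER_NEAREST)
    for x,c in((.011,(0,0,255)),(0,(0,255,0)),(-.011,(255,128,0))):
      for zz in(-.0355,-.055):
        u=(proj(n,p+Rm@np.array([x,0,zz]),st)[0]-[x0,y0]+.5)*f;cv2.drawMarker(z,(int(u[0]),int(u[1])),c,0,16,2)
    z=cv2.resize(z,(390,390)); cv2.imwrite(f'pics/{n}6.png',z)
cv2.imwrite('pics/both6.png',np.hstack([cv2.imread('pics/side6.png'),cv2.imread('pics/wrist6.png')]))
E
```

```text
width: -0.0001
```

View pics/both6.png

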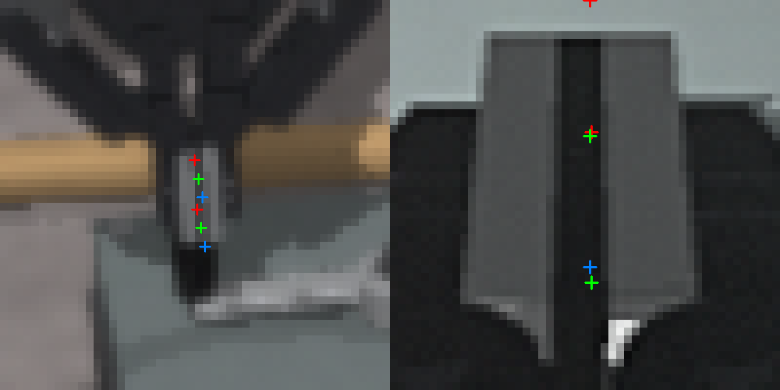

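The predicted lower edge of the pads lines up in the side view (row 245), and any sideways offset is within a few mm. Now I'll go over the knob, half open, and lower onto it.

```bash
python3 -m jog '[[[0,0,-0.02,0,0],[0,0,0,0,0],[0,0,0,0,0],[0.0315,0.0007,0,0,0],[0,0,0,0,0],[0,0,0,0,0]]]'
python3 -m jog '[[[0,0,0.02,0,0],[0,0,0.02,0,0],[0,0,0.0215,0,0],[0,0,0,0,0],[0,0,0,0,0]]]'; python3 look.py 7
```

```text
t: 9.2
position: [0.4727, 0.121, 0.1181]
tool_rot: [0.722, 0.692, -0.001, -0.0]
contact_force: [0.9, -0.4, -0.2]
width: 0.0429
t: 9.7
position: [0.4727, 0.1203, 0.0571]
tool_rot: [0.722, 0.692, -0.001, -0.0]
contact_force: [-0.8, -0.1, 0.3]
width: 0.0428
-2.4821420819014715 [0.4727 0.1203 0.0571] 0.04283055249936148 [-0.8 -0.1  0.3] 9.7
```

View pics/both7.png

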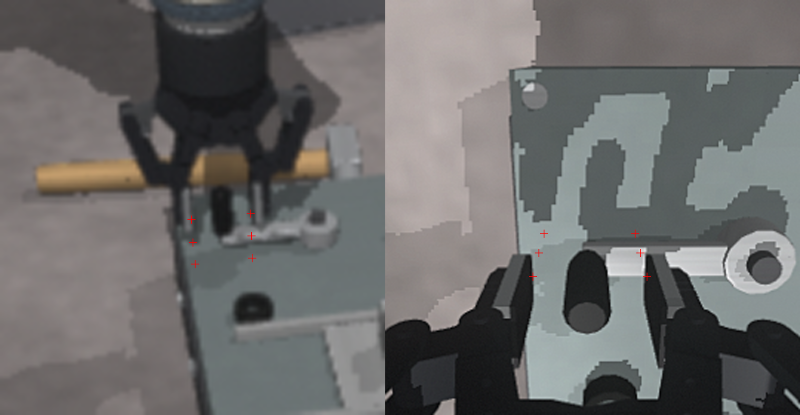

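The knob sits between the fingers: wrist view, knob at (587,290) with the fingers at 515 and 660. I'll close and swing.

```bash
python3 -m jog '[[[0,0,0,0,1],[0,0,0,0,1],[0,0,0,0,1],[0,0,0,0,1],[0,0,0,0,1]]]' 30
python3 -m jog '[[[0.007,0.00035,0,5.73,1],[0.007,0.00035,0,5.73,1],[0.007,0.00035,0,5.73,1],[0.007,0.00035,0,5.73,1],[0,0,0,0,1]]]'; python3 look.py 8
```

```text
t: 10.3
position: [0.4729, 0.121, 0.058]
tool_rot: [0.722, 0.692, -0.0, -0.0]
contact_force: [-4.2, 0.9, 7.7]
width: 0.0154
t: 10.8
position: [0.4795, 0.1484, 0.058]
tool_rot: [0.846, 0.533, -0.0, -0.0]
contact_force: [-4.1, -2.0, 7.7]
width: 0.0147
-25.54802268037194 [0.4795 0.1484 0.058 ] 0.014729938239882785 [-4.1 -2.   7.7] 10.8
```

View pics/both8.png

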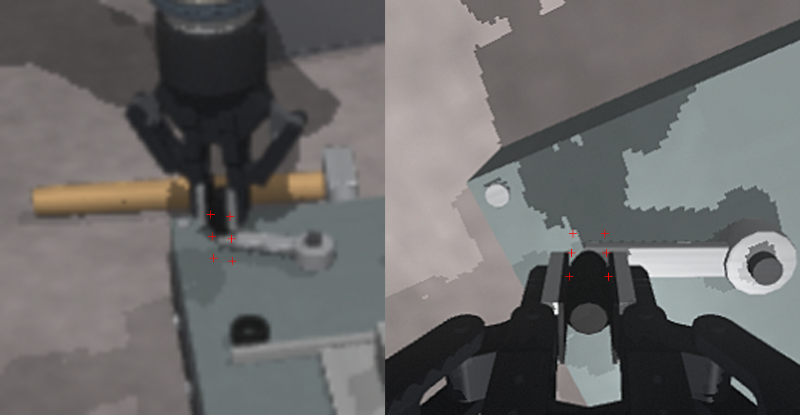

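The lever is following the grip. There's 7.7 N upward on the tool because one fingertip rests on the lever arm, so I'll lift slightly while finishing the swing.

```bash
python3 -m jog '[[[0.007,0.00035,-0.001,5.73,1],[0.007,0.00035,-0.001,5.73,1],[0.007,0.00035,0,5.73,1],[0.007,0.00035,0,5.73,1],[0.007,0.00035,0,5.73,1],[0,0,0,0,1]]]'; python3 - <<'E'
from h import *
q=np.load('q.npy');st=manip.read_state();d=st['position']-D2W([0,.085,0],q)[0];print(np.degrees(q[2])-yaw(st), np.hypot(*d[:2]), np.pi-(np.arctan2(d[1],d[0])-q[2]))
E
```

```text
t: 11.5
position: [0.5008, 0.1743, 0.0585]
tool_rot: [0.951, 0.308, -0.001, 0.0]
contact_force: [-2.4, -2.2, -6.6]
width: 0.0147
51.685149784814136 0.07006002864547271 0.8936403407811815
```

```bash
cat > lev.py <<'E'
from h import *
q=np.load('q.npy');st=manip.read_state();d=st['position']-D2W([0,.085,0],q)[0];print('lever est', np.pi-(np.arctan2(d[1],d[0])-q[2]),st['contact_force'].round(1))
E
python3 -m jog '[[[0.0042,0.0002,0,3.4,1],[0.0042,0.0002,0.001,3.4,1],[0,0,0,0,1]]]'; python3 lev.py
python3 -m jog '[[[0.0025,0.0001,0,2,1],[0,0,0,0,1]]]'; python3 lev.py
python3 -m jog '[[[0.002,0.0001,0,1,1],[0,0,0,0,1]]]'; python3 lev.py
```

```text
t: 11.8
position: [0.5074, 0.1787, 0.0582]
tool_rot: [0.968, 0.252, -0.002, -0.0]
contact_force: [-5.8, -0.2, 2.0]
width: 0.0146
lever est 1.0062874885470947 [-5.8 -0.2  2. ]
t: 12.0
position: [0.5078, 0.179, 0.0581]
tool_rot: [0.972, 0.236, -0.003, 0.0]
contact_force: [-11.3, -3.4, 7.6]
width: 0.0145
lever est 1.0132861150518213 [-11.3  -3.4   7.6]
t: 12.2
position: [0.508, 0.1792, 0.0579]
tool_rot: [0.974, 0.228, -0.005, 0.0]
contact_force: [-16.3, -4.9, 11.0]
width: 0.0148
lever est 1.0177406287343373 [-16.3  -4.9  11. ]
```

The lever is at its stop: the force is rising and the angle has stopped advancing at about 1.01. Now I'll release it.

```bash
python3 -m jog '[[[-0.003,0,0,0,1],[0,0,0,0,0],[0,0,-0.002,0,0],[0,0,0,0,0],[0,0,0,0,0],[0,0,0,0,0],[0,0,0,0,0]]]'; python3 look.py 9
```

```text
t: 12.9
position: [0.5107, 0.1797, 0.0603]
tool_rot: [0.974, 0.226, 0.0, -0.0]
contact_force: [0.7, 0.7, -0.6]
width: 0.0428
-63.82090789367724 [0.5107 0.1797 0.0603] 0.04276189133916032 [ 0.7  0.7 -0.6] 12.9
```

View pics/both9.png

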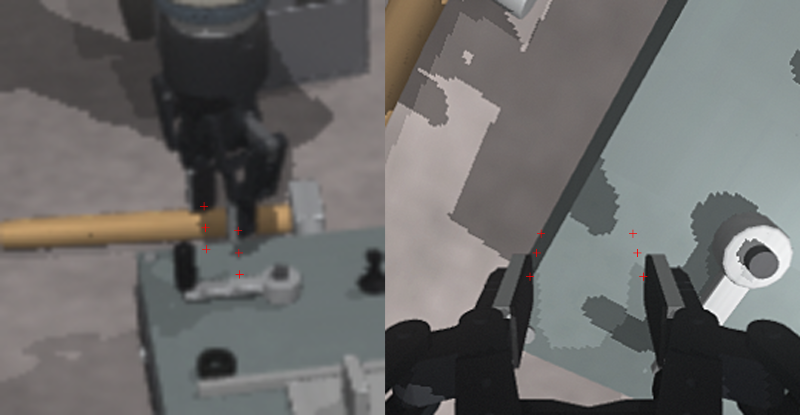

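The side view shows the lever back at rest, with the knob at (185,265) straight in front of the pivot. I'll rise, turn back and move above the fin.

```bash
python3 -m jog '[[[0,0,-0.035,0,0],[0,0,-0.035,-7.68,0],[0,0,0,-7.68,0],[0,0,0,-7.68,0],[0,0,0,-7.68,0],[0,0,0,-7.68,0],[0,0,0,-7.68,0],[0,0,0,-7.68,0],[0,0,0,-7.68,0],[0,0,0,0,0]]]'; python3 - <<'E'
from h import *
q=np.load('q.npy');print(yaw(),delta(np.r_[D2W([.025,-.07,0],q)[0][:2],.13]))
E
```

```text
t: 14.0
position: [0.5105, 0.1797, 0.1302]
tool_rot: [0.721, 0.693, -0.0, -0.0]
contact_force: [-0.5, 0.1, 0.2]
width: 0.0427
-2.274335387238039 [-0.21546047  0.05896855  0.00022045]
```

```bash
python3 -m jog '[[[-0.036,0.0098,0,0.1,0],[-0.036,0.0098,0,0,0],[-0.036,0.0098,0,0,0],[-0.036,0.0098,0,0,0],[-0.036,0.0098,0,0,0],[-0.0355,0.0099,0,0,0],[0,0,0,0,0],[0,0,0,0,0]]]'; python3 - <<'E'
from h import *
q=np.load('q.npy');st=manip.read_state();print(yaw(),delta(np.r_[D2W([.025,-.07,0],q)[0][:2],.05]))
im=imaging.camera('wrist')[:,:,::-1].copy();print(manip.read_state()['position'])
for p in ([.02,-.05,.113],[.03,-.05,.113],[.02,-.09,.113],[.03,-.09,.113],[.085,-.058,.11],[.025,-.07,.076]):
    u=proj('wrist',D2W(p,q),st)[0]; cv2.drawMarker(im,tuple(int(round(v)) for v in u),(0,0,255),0,6)
cv2.imwrite('pics/w10.png',cv2.resize(im,None,fx=1.5,fy=1.5))
E
```

```text
t: 14.8
position: [0.56, -0.0387, 0.1301]
tool_rot: [0.724, 0.69, -0.0, -0.0]
contact_force: [-0.1, 0.7, -0.3]
width: 0.0428
-2.7729230691472453 [0.00073219 0.00090427 0.08011847]
[ 0.55977246 -0.03789876  0.13008023]
```

View pics/w10.png

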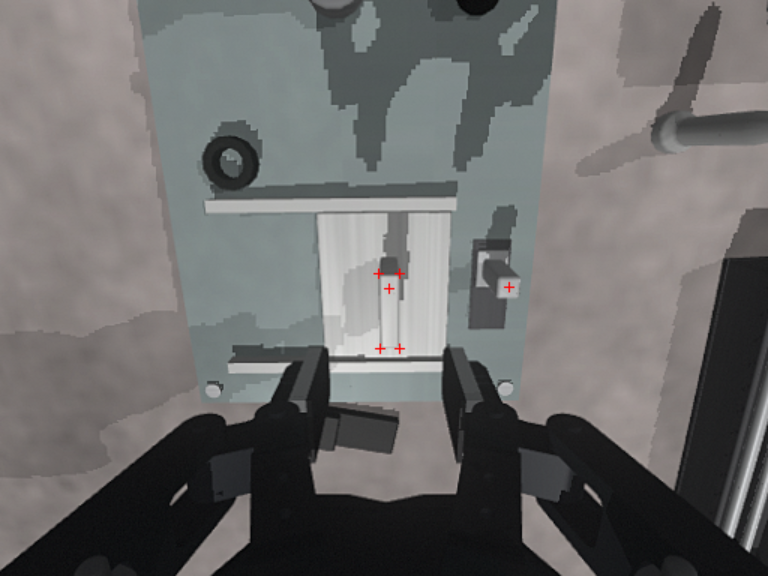

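The fin and stud markers match the picture to about 1 mm (fin top 380–400, 272–348; stud 508, 287). I'll go down and grip the fin.

```bash
python3 -m jog '[[[0.0007,0.0007,0.02,0.2,0],[0,0,0.03,0,0],[0,0,0.028,0,0],[0,0,0,0,0],[0,0,0,0,1],[0,0,0,0,1],[0,0,0,0,1],[0,0,0,0,1],[0,0,0,0,1]]]' 40; python3 look.py 11
```

```text
t: 15.75
position: [0.562, -0.0371, 0.0539]
tool_rot: [0.724, 0.69, 0.001, 0.001]
contact_force: [-0.9, 3.5, 7.7]
width: 0.0091
-2.690841049569835 [ 0.562  -0.0371  0.0539] 0.009071600354935573 [-0.9  3.5  7.7] 15.75
```

View pics/both11.png

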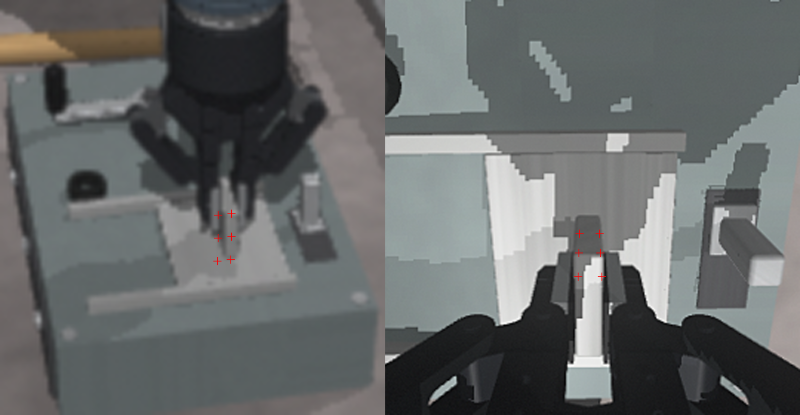

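The fin is gripped (width 9 mm). Next is the tug along tool −y (dispenser −x), in small steps.

```bash
python3 -m jog '[[[0,-0.002,0,0,1],[0,-0.002,0,0,1],[0,0,0,0,1],[0,0,0,0,1]]]'
python3 -m jog '[[[0,-0.002,0,0,1],[0,0,0,0,1]]]'|grep -E "pos|for"
python3 -m jog '[[[0,-0.002,0,0,1],[0,0,0,0,1]]]'|grep -E "pos|for"
python3 -m jog '[[[0,-0.002,0,0,1],[0,0,0,0,1]]]'|grep -E "pos|for"
```

```text
t: 16.25
position: [0.5587, -0.037, 0.0539]
tool_rot: [0.724, 0.69, 0.002, 0.001]
contact_force: [2.0, 3.8, 6.4]
width: 0.009
position: [0.557, -0.0369, 0.0539]
contact_force: [3.4, 3.8, 5.3]
position: [0.557, -0.0369, 0.054]
contact_force: [9.7, 3.3, -1.8]
position: [0.5569, -0.0369, 0.054]
contact_force: [17.3, 3.5, -8.5]
```

It's caught: it stopped dead after 5 mm and the force is climbing to 17 N. I'll let the hatch slide shut, release it, and move to the catch stud.

```bash
python3 -m jog '[[[0,0.004,0,0,1],[0,0.004,0,0,1],[0,0.002,0,0,1],[0,0,0,0,0],[0,0,0,0,0],[0,0,0,0,0],[0,0,-0.035,0,0],[0,0,-0.04,0,0],[0,0,0,0,0]]]'; python3 - <<'E'
from h import *
q=np.load('q.npy');print(yaw(),delta(np.r_[D2W([.085,-.058,0],q)[0][:2],.0505]))
E
```

```text
t: 17.75
position: [0.5641, -0.0379, 0.1321]
tool_rot: [0.724, 0.69, 0.003, 0.003]
contact_force: [0.7, 0.7, -0.4]
width: 0.043
-2.704002683242189 [0.01214507 0.05608848 0.08199727]
```

```bash
python3 -m jog '[[[0.006,0.028,0,-0.3,0],[0.006,0.028,0,0,0],[0,0,0,0,0],[0,0,0,0,0]]]'; python3 - <<'E'
from h import *
q=np.load('q.npy');st=manip.read_state();print(yaw(),delta(np.r_[D2W([.085,-.058,0],q)[0][:2],.0505]))
im=imaging.camera('wrist')[:,:,::-1].copy()
for p in ([.085,-.058,.11],[.025,-.07,.113]):
    u=proj('wrist',D2W(p,q),st)[0]; cv2.drawMarker(im,tuple(int(round(v)) for v in u),(0,0,255),0,6)
cv2.imwrite('pics/w12.png',cv2.resize(im,None,fx=1.5,fy=1.5))
E
```

```text
t: 18.15
position: [0.6167, -0.028, 0.1264]
tool_rot: [0.722, 0.692, -0.001, -0.001]
contact_force: [-0.9, -0.5, -0.6]
width: 0.0426
-2.380990656632255 [-0.00024916  0.00479578  0.07588732]
```

View pics/w12.png

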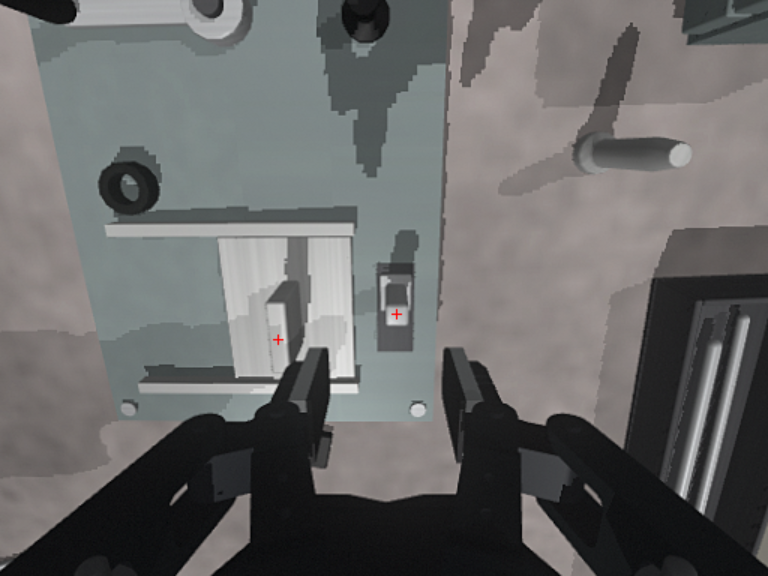

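The stud marker sits on the stud top (397,314) and the hatch is shut. I'll go down, grip, and push it right.

```bash
python3 -m jog '[[[0,0.0045,0,0,0],[0,0,0.025,0,0],[0,0,0.025,0,0],[0,0,0,0,0],[0,0,0,0,0]]]'; python3 - <<'E'
from h import *
q=np.load('q.npy');print(yaw(),delta(np.r_[D2W([.085,-.058,0],q)[0][:2],.052]))
E
```

```text
t: 18.7
position: [0.6213, -0.0283, 0.0774]
tool_rot: [0.722, 0.692, -0.0, -0.0]
contact_force: [0.6, -0.5, 0.5]
width: 0.0424
-2.400846858959067 [-1.69519915e-04  3.09086730e-05  2.54190765e-02]
```

```bash
python3 -m jog '[[[0,0,0.012,0,0],[0,0,0.012,0,0],[0,0,0,0,1],[0,0,0,0,1],[0,0,0,0,1],[0,0,0,0,1],[0,0,0,0,1]]]' 30
python3 -m jog '[[[-0.005,0,0,0,1],[-0.005,0,0,0,1],[-0.005,0,0,0,1],[-0.005,0,0,0,1],[0,0,0,0,1],[0,0,0,0,1]]]'
python3 -m jog '[[[-0.003,0,0,0,1],[0,0,0,0,1]]]'|grep -E "pos|for"
python3 -m jog '[[[-0.002,0,0,0,1],[0,0,0,0,1]]]'|grep -E "pos|for"
python3 -m jog '[[[-0.002,0,0,0,1],[0,0,0,0,1]]]'|grep -E "pos|for|wid"
```

```text
t: 19.4
position: [0.6222, -0.0282, 0.0533]
tool_rot: [0.722, 0.692, 0.0, 0.0]
contact_force: [3.9, -0.7, -7.2]
width: 0.011
t: 20.0
position: [0.6213, -0.0493, 0.0533]
tool_rot: [0.722, 0.692, -0.0, 0.0]
contact_force: [5.6, -2.1, -7.7]
width: 0.0114
position: [0.6212, -0.0517, 0.0533]
contact_force: [4.4, 1.4, -8.4]
position: [0.6212, -0.0517, 0.0533]
contact_force: [5.7, 11.8, -7.5]
position: [0.6212, -0.0518, 0.0533]
contact_force: [6.1, 19.7, -7.7]
width: 0.0113
```

The catch hit the end of its track after about 23.5 mm, with force rising to 20 N. I'll release and return to the fin.

```bash
python3 -m jog '[[[0.0035,0,0,0,1],[0,0,0,0,0],[0,0,0,0,0],[0,0,0,0,0],[0,0,-0.035,0,0],[0,0,-0.04,0,0],[0,0,0,0,0],[0,0,0,0,0]]]'; python3 - <<'E'
from h import *
q=np.load('q.npy');st=manip.read_state();print(yaw(),delta(np.r_[D2W([.0255,-.07,0],q)[0][:2],.0525]))
im=imaging.camera('wrist')[:,:,::-1].copy()
for p in ([.085,-.082,.11],[.025,-.07,.113]):
    u=proj('wrist',D2W(p,q),st)[0]; cv2.drawMarker(im,tuple(int(round(v)) for v in u),(0,0,255),0,6)
cv2.imwrite('pics/w13.png',cv2.resize(im,None,fx=1.5,fy=1.5))
E
```

```text
t: 21.4
position: [0.6214, -0.0521, 0.1295]
tool_rot: [0.722, 0.692, 0.001, 0.001]
contact_force: [-0.0, -0.7, -0.5]
width: 0.0428
-2.409796161642765 [ 0.01158365 -0.06073522  0.07690274]
```

View pics/w13.png

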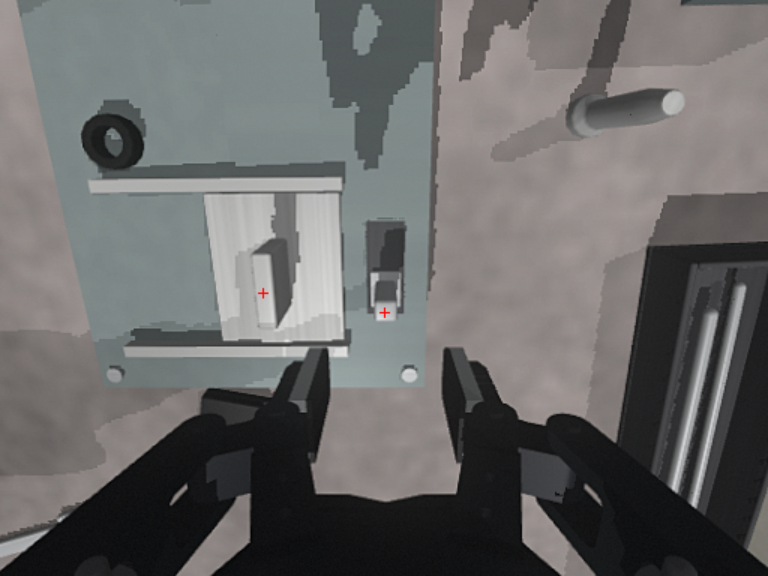

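The catch is at the right end of its slot (385,312), on the predicted mark. Back to the fin.

```bash
python3 -m jog '[[[0.0058,-0.0304,0,0,0],[0.0058,-0.0304,0,0,0],[0,0,0,0,0],[0,0,0,0,0],[0,0,0,0,0]]]'; python3 - <<'E'
from h import *
q=np.load('q.npy');print(yaw(),delta(np.r_[D2W([.0255,-.07,0],q)[0][:2],.0525]))
E
```

```text
t: 21.95
position: [0.5612, -0.0378, 0.1279]
tool_rot: [0.722, 0.692, -0.0, 0.0]
contact_force: [0.1, 0.3, 0.3]
width: 0.0425
-2.395657163211255 [-0.00022969  0.00018037  0.0753878 ]
```

```bash
python3 -m jog '[[[0,0,0.025,0,0],[0,0,0.025,0,0],[0,0,0.024,0,0],[0,0,0,0,0],[0,0,0,0,1],[0,0,0,0,1],[0,0,0,0,1],[0,0,0,0,1],[0,0,0,0,1]]]' 60
python3 -m jog '[[[0,-0.004,0,0,1],[0,-0.004,0,0,1],[0,-0.004,0,0,1],[0,0,0,0,1],[0,0,0,0,1]]]'
```

```text
t: 22.85
position: [0.562, -0.0377, 0.0556]
tool_rot: [0.722, 0.692, 0.001, 0.001]
contact_force: [1.6, -0.3, 6.7]
width: 0.0087
t: 23.35
position: [0.5501, -0.0372, 0.0556]
tool_rot: [0.722, 0.692, 0.001, 0.001]
contact_force: [2.1, -0.4, 7.4]
width: 0.0089
```

The hatch has passed 5 mm freely, so I'll pull on to the stop.

```bash
python3 -m jog '[[[0,-0.004,0,0,1],[0,-0.004,0,0,1],[0,-0.004,0,0,1],[0,-0.004,0,0,1],[0,-0.004,0,0,1],[0,-0.004,0,0,1],[0,-0.004,0,0,1],[0,-0.003,0,0,1],[0,0,0,0,1],[0,0,0,0,1]]]'
python3 -m jog '[[[0,-0.002,0,0,1],[0,0,0,0,1],[0,0,0,0,1]]]'
python3 -m jog '[[[0,-0.001,0,0,1],[0,0,0,0,1],[0,0,0,0,1],[0,0,0,0,1],[0,0,0,0,1]]]'; python3 look.py 14
python3 - <<'E'
from h import *
for n in ('top','side'):
    im=imaging.camera(n)[:,:,::-1]; cv2.imwrite(f'pics/{n}14.png',im)
a=cv2.imread('pics/top14.png')[120:320,130:430];cv2.imwrite('pics/top14z.png',cv2.resize(a,None,fx=2.6,fy=2.6))
E
```

```text
t: 24.35
position: [0.5198, -0.0361, 0.0556]
tool_rot: [0.722, 0.692, 0.002, 0.002]
contact_force: [5.4, -1.5, 5.6]
width: 0.0088
t: 24.65
position: [0.5179, -0.036, 0.0556]
tool_rot: [0.722, 0.692, 0.002, 0.002]
contact_force: [4.7, -1.7, 5.6]
width: 0.0088
t: 25.15
position: [0.517, -0.036, 0.0556]
tool_rot: [0.722, 0.692, 0.002, 0.002]
contact_force: [4.9, -2.2, 4.6]
width: 0.0091
-2.3816981021007293 [ 0.517  -0.036   0.0556] 0.009106321451762867 [ 4.9 -2.2  4.6] 25.15
```

View pics/both14.png

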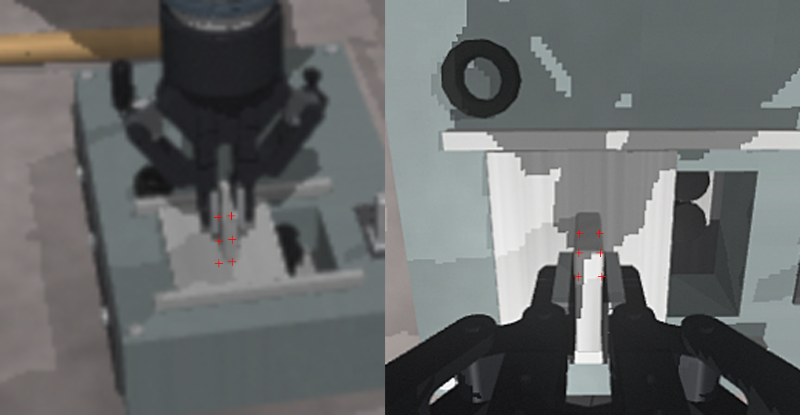

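View pics/side14.png

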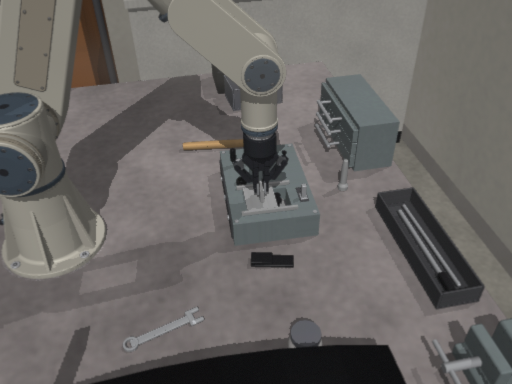

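The hatch has moved 45 mm, the opening with tabs is visible behind it, and the bystanders look undisturbed. One more nudge to confirm it's on the stop.

```bash
python3 -m jog '[[[0,-0.001,0,0,1],[0,0,0,0,1],[0,0,0,0,1],[0,0,0,0,1],[0,0,0,0,1],[0,0,0,0,1]]]'; python3 -c "
from station import manip
s=manip.read_state();print(s['t'],s['joint_velocities'].round(4))
manip.job_done()"
```

```text
t: 25.95
position: [0.517, -0.036, 0.0556]
tool_rot: [0.722, 0.692, 0.002, 0.003]
contact_force: [9.0, -1.4, 1.5]
width: 0.0082
25.95 [-0.0013  0.0001 -0.0007  0.0009 -0.0007 -0.0005]
the job is handed in; nothing more can be done
```

The job is done and handed in at 25.95 s of the 64 s allowed, with the gripper still holding the hatch open. No verdict was reported.

- **Feed lever:** I swung it to its stop at about 1.01 rad by my estimate, where the force rose and the angle stopped advancing. After release, the side view showed it back at rest.
- **Hatch tug:** It stopped dead after 5 mm with the force climbing to 17 N, so it was caught. I let it slide shut before touching the catch.
- **Slide catch:** I pushed it about 23.5 mm right, until it hit the end of its track, and the wrist view confirmed the position.
- **Hatch open:** It then ran freely. The fin moved 45 mm and an extra nudge gave no more travel while the force rose to 9 N, so it is on its stop. The arm was still, with a 60 N grip command on the fin.
- **Loose things:** All the ones I could see in the last pictures were where they started. I checked this by eye rather than measuring, and did not look at the final top view.

**Disagreement:** the finger tips sit about 35 mm behind the reported TCP, not at it as described. The pictures showed this and a light touch on the bare deck (about 12 N) confirmed it, so I allowed for that offset in every grasp.

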